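# Refit the extractor's filter cover over its studs and test the fan knob

## Robot

A 6-joint arm with a two-finger parallel gripper is mounted at the origin on a cart in front of the work surface, level with it; the furniture and walls round the work are solid. World frame = base frame: x ahead of the robot, y to its left, z up, the work surface at z = 0. Lengths are in m, angles in rad, forces in N, time in s.
With the tool pointing down it reaches from about 0.25 to 0.775 m from the base axis. Payload 4 kg.
Tool frame: the origin (TCP) lies between the finger pads; the fingertips stand 25 mm ahead of it and the grasp point (between the pads) lies 6 mm ahead of it (robot.tip_reach is the distance from the TCP to the fingertips, in m); z points along the fingers, y is the line along which they close (so a half turn about z gives the same grasp; the last joint's range is limited). The gripper opens to 94 mm and grips with 3 to 60 N. Pads are 16 mm wide; open, the fingers measure 119 mm over their backs; the gripper's body (75 mm by 177 mm) begins 78 mm behind the grasp point.
Start: joints at [-1.332, 0.087, 1.371, -0, 1.684, -0.103], TCP at [0.184, -0.518, 0.231] pointing down, gripper open.
Joint ranges: [-3.1, 3.1], [-0.76, 2.03], [0.27, 2.55], [-1.08, 4.22], [0.17, 2.65], [-2.57, 2.57]. Speed limits (rad/s): [2.79, 2.79, 3.14, 3.14, 3.14, 3.14].

## Interface

Orientations are given as [roll, pitch, yaw] about the fixed x, y, z axes, in that order (R = Rz(yaw) Ry(pitch) Rx(roll)).
In Python, from bench import sensors, snapshot, camera_info, ticket, robot gives the robot as it stands.
- The arm moves only by the tool arm_command, never from a script. Its argument "plan" is a list of rows, each an object with "grip": the closure, from -1 (fully open) to 1 (shut); "slide": the shift along the tool's x, y, z normalised to -1 to 1, where 1 is 500 mm, a list of three; "spin": the turn about the tool's z normalised to -1 to 1, where 1 is 5 degrees. A call has 1 to 10 rows; each row shifts and turns the commanded pose from where the row before left it, along the tool's axes as they then stand; what a row does not reach is not made up. A row lasts 1/8 s, in which the tool goes at most 62.5 mm and 10.7 degrees, less where a joint would pass 70% of its speed; a pose out of reach is approached as far as the arm can. A call with a number of a shift or a turn outside -1 to 1 is refused whole. A call with a gripper value outside its range is refused whole. The fingers move at their own pace and stop on an object; the grip force is fixed at half the most. Time passes only in rows, so rows that do not move let the fingers close. It gives the time, the measured TCP pose, the force, the opening and the grip force at its end, in the units of the state.
- sensors.get_obs(): the state, without advancing time (a new reading comes with each control period).
- snapshot(name): name is "scene" or "top" or "wrist"; returns the picture (480x640x3 uint8, red, green, blue); there is no depth.
- camera_info(name): a dict with "fx", "fy", "cx", "cy" (pixels), "position" and "rotation" of the camera in the world. Camera axes: x right, y up, looking along -z (the intrinsics and any distortion apply to the point x, -y, -z); pixel columns grow to the right and rows downward; lengths in m; the calibration is good to about 2 mm. A picture is of the moment at which its call begins: read the wrist's pose just before it. camera_info takes no time and is no camera call; for the wrist camera it gives the pose at the moment of the call.
- ticket.close_job(): hands the job in; it is judged then, once.
The state is a dict: "time": time; "joint_positions": joint angles; "qvel": joint speeds; "joint_torque": joint torques, N m; "tool_pos": TCP position; "ee_rot": TCP orientation; "wrist_force": force on the tool from outside, world axes, zero at the start; "wrist_torque": the same for the moment, N m; "width": finger opening in m; "finger_force": force on a finger pad.
Only numpy, scipy, OpenCV 4.12 (cv2) and the standard library are available. Lean on these libraries where they do the work, as an engineer would, in place of code of your own. Each camera call takes 0.05 s, during which the arm holds its last target. There are 200 camera calls.

## Task

Put the filter cover back on the table-top extractor: lay it on the four studs and slide it until you feel its holes drop over them, so that it lies fully home and flat on the deck, and let go of it. Then test the fan switch: pull its knob all the way out, then push it fully back in, leaving the cover home. Leave the other things on the range where they stand.

Things in the scene. Friction and masses are not known exactly. Their poses are not given: they have to be found in the camera images.
- extractor: Table-top extractor, a fixed grey box 150 (x) x 300 (y) x 70 mm high standing on the range; origin under its middle, y along its length, z up. Its flat top is the deck. The cover's seat with four studs is towards its +y end, the fan knob near its -y end.
- deck (a point): Centre of the cover's seat, on the deck surface, box axes. Four upright fixed studs, 12 mm thick, 12 mm high (top 3 mm tapers to 9 mm), stand in a rectangle 80 mm (x) by 90 mm (y), square to these axes. Its middle has x = 0, but lies unmeasured anywhere from y = -15 to +15 mm (carriage clamped in slots). The cover is right wherever the studs let it drop.
- cover: Filter cover: loose flat aluminium plate 115 (x) x 170 (y) x 6 mm, 0.3 to 0.6 kg, starts lying flat on the range; origin at the middle of its underside, z up. Four through holes of 16 mm diameter in a rectangle 80 mm (x) by 90 mm (y) about the middle; it fits equally well turned by half a turn.
- cover_handle (a point): Middle of the cover's handle: a steel bar 80 mm long (plate's x), 14 mm wide (y), 12 mm thick, on two 10 mm posts 32 mm either side of its middle, open below. The point is 36 mm above the plate's underside and 6 mm below the bar's top: 48 mm above the deck when the cover rests on the stud tops, 36 mm when fully home.
- knob_grip (a point): Middle of the black round push-pull fan knob: gripping part 30 mm thick, from 9 mm below to 9 mm above this point; knob top 13 mm above it; 12 mm stem below. Pushed in, the point is 32 mm above the deck, 150 mm from the point deck towards -y.
- fan_knob (a joint): Travel of the fan knob, m: 0 pushed in (off), 0.015 pulled straight up to its stop (on). It stays where it is left; about 4 N moves it.
- salt_shaker: bystander: salt shaker, 44 mm thick, 90 mm high; origin under its middle
- peeler: bystander: peeler 170 x 25 x 18 mm, lying; origin under its middle
- matchbox: bystander: match box 36 x 52 x 16 mm; origin under its middle
- spice_jar: bystander: spice jar 45 mm thick, 106 mm high; origin under its middle
- espresso_cup: bystander: small cup 64 x 91 x 50 mm; origin under its middle
- pepper_mill: bystander: wooden mill 58 mm thick, 170 mm high; origin under its middle

How it is judged:
By the outcome, as a careful person would: the job done as asked, in the order asked, and still so for the second after the job is handed in, with the robot touching nothing.
It also fails if it takes over 58 s, if anything falls off the work surface, if the arm or the gripper's body presses on something with over 40 N, if the wrist force passes 120 N, or if a joint passes its speed limit or range.

## Working session

There is one attempt and no reset: what is moved stays moved. The work goes in short steps, Python scripts to look and compute and a tool call to move; the robot and the scene stay as the last step left them, time stands still between calls to the robot, and variables do not carry over. Pictures are saved under pics/ and viewed, at most 10 in all, crops included, and the job is handed in when it is done.

Besides the shell and the picture viewer there is one more tool, called after "Call:" by a JSON object that holds its "fn" and its "kwargs". arm_command: Moves the arm, as the interface text tells. Scaled input: -1 to 1 covers 500 mm each way for a shift and 5 degrees each way for a turn. Its arguments: {"type":"object","properties":{"plan":{"type":"array","items":{"type":"object","properties":{"grip":{"type":"number"},"slide":{"type":"array","items":{"type":"number"}},"spin":{"type":"number"}}}}},"required":["plan"]}

```bash
mkdir -p pics; ls
python3 - <<'E'
from bench import sensors, snapshot, camera_info
import cv2, numpy as np
for n in ("scene","top"):
    im=snapshot(n); cv2.imwrite(f"pics/{n}0.png",im[:,:,::-1]); c=camera_info(n)
    print(n,c)
o=sensors.get_obs(); print(o)
E
```

```text
pics
scene {'fx': 472.7831803300694, 'fy': 472.7831803300694, 'cx': 325.7001545678751, 'cy': 235.88574604958535, 'position': array([0.066978  , 0.85561304, 0.81990174]), 'rotation': array([ 0.95204269, -0.00472144, -2.63521878])}
top {'fx': 499.17957333105244, 'fy': 499.17957333105244, 'cx': 311.9702705870971, 'cy': 238.2586754515687, 'position': array([ 0.22007421, -0.12585013,  1.19757025]), 'rotation': array([ 0.32144858, -0.00475277, -1.40901021])}
{'time': 0.1, 'joint_positions': array([-1.33210838e+00,  8.79124524e-02,  1.37204570e+00,  7.49820846e-06,
        1.68360009e+00, -1.03118858e-01]), 'qvel': array([-0.00093185, -0.00197427, -0.00191379, -0.00053356,  0.00018343,
       -0.00094634]), 'joint_torque': array([ 1.97335081e-03, -3.41252232e+01, -3.03301620e+01,  7.19875842e-02,
        3.04180034e-02, -1.02278509e-04]), 'tool_pos': array([ 0.18424186, -0.5177729 ,  0.22943316]), 'ee_rot': array([-3.13963828e+00, -2.09742441e-04,  3.41807433e-01]), 'wrist_force': array([-0.39386155, -0.41131518,  0.47538782]), 'wrist_torque': array([-0.03305799,  0.00983365, -0.00769407]), 'finger_force': 0.0, 'width': 0.0939833517513584}
```

View pics/top0.png

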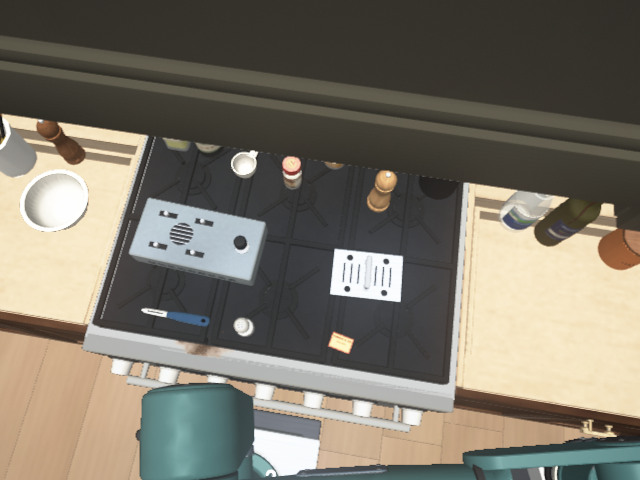

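View pics/scene0.png

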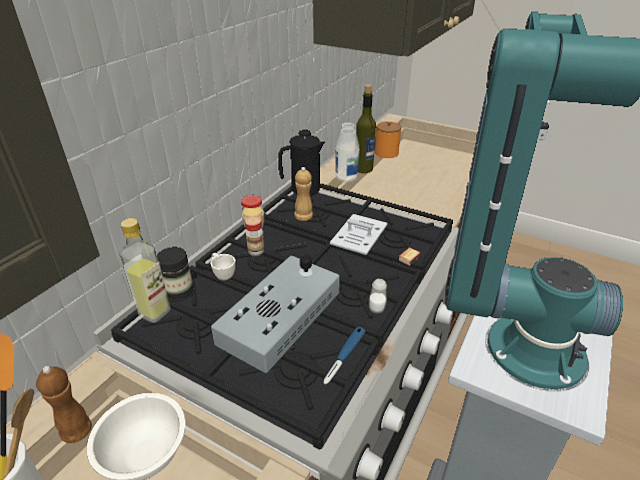

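The top view shows the extractor box around pixel (200,240). Its four studs are near (169,213), (205,221), (158,244) and (193,253), and the knob is at (240,242). The white cover is at (367,275) with its handle running up the image. The scene view shows the same layout, with the pepper mill behind the cover.

```bash
cat > h.py <<'E'
import cv2, numpy as np
from bench import sensors, snapshot, camera_info
from scipy.spatial.transform import Rotation as Ro
def ray(c,uv,z):
    uv=np.atleast_2d(np.asarray(uv,float))
    d=np.c_[(uv[:,0]-c['cx'])/c['fx'],-(uv[:,1]-c['cy'])/c['fy'],-np.ones(len(uv))]
    d=Ro.from_euler('xyz',c['rotation']).apply(d); p=np.array(c['position'])
    return p+d*((z-p[2])/d[:,2])[:,None]
def proj(c,P):
    q=Ro.from_euler('xyz',c['rotation']).inv().apply(np.atleast_2d(P)-c['position'])
    return np.c_[c['cx']+c['fx']*q[:,0]/-q[:,2], c['cy']-c['fy']*q[:,1]/-q[:,2]]
def tool(): # pose, yaw, tool x,y axes
    o=sensors.get_obs(); R=Ro.from_euler('xyz',o['ee_rot']).as_matrix(); return o,R
def rows(target,yaw=None):
    "shift in tool axes units (1=0.5m), spin deg"
    o,R=tool(); s=R.T@(np.array(target)-o['tool_pos'])/0.5
    return np.round(s,4)
E
python3 - <<'E'
from h import *
im=cv2.imread('pics/top0.png'); c=camera_info('top')
hsv=cv2.cvtColor(im,cv2.COLOR_BGR2HSV)
def big(m,x0,x1,y0,y1):
    k=np.zeros_like(m); k[y0:y1,x0:x1]=m[y0:y1,x0:x1]
    k=cv2.morphologyEx(k,cv2.MORPH_CLOSE,np.ones((9,9)))
    k=cv2.morphologyEx(k,cv2.MORPH_OPEN,np.ones((5,5)))
    cs,_=cv2.findContours(k,cv2.RETR_EXTERNAL,cv2.CHAIN_APPROX_NONE); return max(cs,key=cv2.contourArea)[:,0,:]
m=(hsv[:,:,2]>170).astype(np.uint8)*255
q=big(m,320,415,240,310); P=ray(c,q,0.006)
r=cv2.minAreaRect((P[:,:2]*1000).astype(np.float32)); print('cover',r)
m=(hsv[:,:,2]>110).astype(np.uint8)*255
q=big(m,115,280,190,300); P=ray(c,q,0.07); r=cv2.minAreaRect((P[:,:2]*1000).astype(np.float32)); print('box',r)
s=[(169,213),(205,221),(158,244),(193,253)]
print('studs',ray(c,s,0.082)); print('knob',ray(c,[(240,241)],0.115))
print('handle',ray(c,[(368,257),(368,289)],0.042))
for n,uv in dict(salt=(243,326),match=(341,343),jar=(292,175),mill=(377,205),peel=(175,317),cup=(244,164)).items(): print(n,ray(c,[uv],0.02)[0,:2])
E
```

```text
cover ((542.0491943359375, -214.99960327148438), (116.6095199584961, 172.05902099609375), 2.8771562576293945)
box ((549.816162109375, 240.3074951171875), (387.2725830078125, 166.54025268554688), 84.5483627319336)
studs [[0.59479165 0.27650251 0.082     ]
 [0.58888408 0.18696898 0.082     ]
 [0.51489958 0.28240955 0.082     ]
 [0.50675684 0.19641442 0.082     ]]
knob [[0.5435027  0.08798868 0.115     ]]
handle [[ 0.57570746 -0.21025651  0.042     ]
 [ 0.49762238 -0.22017304  0.042     ]]
salt [0.36740957 0.05656914]
match [ 0.36568366 -0.17613312]
jar [0.77034293 0.01080706]
mill [ 0.72293129 -0.21710834]
peel [0.36218919 0.21909738]
cup [0.78101681 0.14006656]
```

Call:
{"fn": "arm_command", "kwargs": {"plan": [{"grip":-1,"slide":[0,0,0],"spin":0.84},{"grip":-1,"slide":[0,0,0],"spin":0.84},{"grip":-1,"slide":[0,0,0],"spin":0.84},{"grip":-1,"slide":[0,0,0],"spin":0.84}]}}

```text
time: 0.6
tool_pos: [0.1843, -0.5179, 0.2298]
ee_rot: [-3.14, 0.0, 0.046]
wrist_force: [0.4, -0.2, 0.6]
width: 0.0938
finger_force: 0.0
```

Call:
{"fn": "arm_command", "kwargs": {"plan": [{"grip":-1,"slide":[0.0744,-0.0569,0],"spin":0},{"grip":-1,"slide":[0.0744,-0.0569,0],"spin":0},{"grip":-1,"slide":[0.0744,-0.0569,0],"spin":0},{"grip":-1,"slide":[0.0744,-0.0569,0],"spin":0},{"grip":-1,"slide":[0.0744,-0.0569,0],"spin":0},{"grip":-1,"slide":[0.0744,-0.0569,0],"spin":0},{"grip":-1,"slide":[0.0744,-0.0569,0],"spin":0},{"grip":-1,"slide":[0.0744,-0.0569,0],"spin":0},{"grip":-1,"slide":[0.0744,-0.0569,0],"spin":0},{"grip":-1,"slide":[0.0744,-0.0569,0],"spin":0}]}}

```text
time: 1.85
tool_pos: [0.5429, -0.2147, 0.2298]
ee_rot: [-3.141, 0.001, 0.049]
wrist_force: [-0.4, -0.9, 0.1]
width: 0.094
finger_force: 0.0
```

Run:
```python
from h import *
o,R=tool(); print(o['time'],o['tool_pos'],np.degrees(o['ee_rot']),o['wrist_force'])
c=camera_info('wrist'); im=snapshot('wrist')[:,:,::-1]; cv2.imwrite('pics/w1.png',im); print(c)
```

```text
1.85 [ 0.54291544 -0.21467519  0.22981388] [-1.79978677e+02  5.70126108e-02  2.78957319e+00] [-0.40720315 -0.90045461  0.05416327]
{'fx': 366.7675559979045, 'fy': 366.7675559979045, 'cx': 323.26244958261833, 'cy': 232.71470009559653, 'position': array([ 0.62552708, -0.21014605,  0.38390797]), 'rotation': array([-2.85201672e-01,  1.25056736e-03, -1.52114984e+00])}
```

View pics/w1.png

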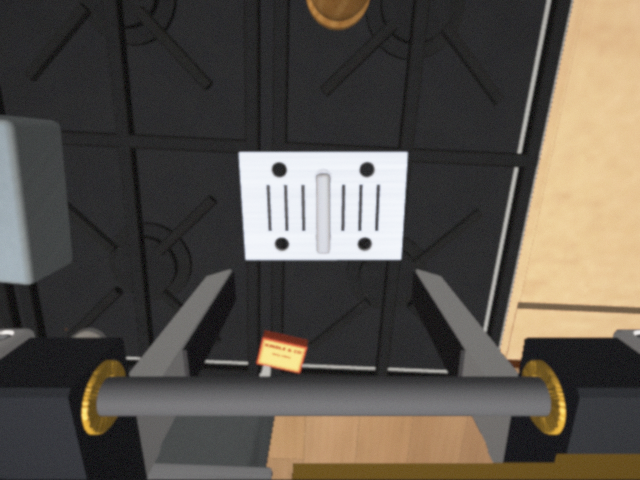

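The wrist view shows the cover's four holes at about (280,170), (367,170), (364,244) and (282,244). The bar runs from (323,172) to (323,252), and the fingers straddle it below.

Run:
```python
from h import *
c=camera_info('wrist'); im=cv2.imread('pics/w1.png')
g=cv2.cvtColor(im,cv2.COLOR_BGR2GRAY)
pts=[]
for u,v in [(280,170),(367,170),(282,244),(364,244)]:
    w=g[v-10:v+11,u-10:u+11]; m=cv2.moments((w<110).astype(np.uint8),True); pts.append((u-10+m['m10']/m['m00'],v-10+m['m01']/m['m00']))
H=ray(c,pts,0.006)[:,:2]; print(pts,H, H.mean(0))
v=H[0]+H[1]-H[2]-H[3]; print('yaw',np.degrees(np.arctan2(v[1],v[0])),'sides',np.linalg.norm(H[0]-H[1]),np.linalg.norm(H[0]-H[2]))
print('bar',ray(c,[(323,172),(323.3,253)],0.042))
```

```text
[(278.965034965035, 169.2237762237762), (366.5244755244755, 169.13986013986013), (281.46491228070175, 243.4736842105263), (364.20353982300884, 243.38053097345133)] [[ 0.58417597 -0.16125294]
 [ 0.58922923 -0.25047501]
 [ 0.50467766 -0.16566234]
 [ 0.50985523 -0.25494941]] [ 0.54698452 -0.20808492]
yaw 3.200525038040518 sides 0.08936505989164195 0.07962049830563481
bar [[ 0.58813181 -0.20629133  0.042     ]
 [ 0.50897417 -0.21093286  0.042     ]]
```

Run:
```python
from h import *
c=camera_info('wrist'); print(c); o,R=tool(); print(o['time'],o['tool_pos'],np.degrees(o['ee_rot']),o['qvel'])
print(proj(c,[o['tool_pos']+R@[0,0,.025], o['tool_pos']+R@[0,.047,.025],o['tool_pos']+R@[0,-.047,.025]]))
```

```text
{'fx': 366.7675559979045, 'fy': 366.7675559979045, 'cx': 323.26244958261833, 'cy': 232.71470009559653, 'position': array([ 0.62861055, -0.20611387,  0.38357859]), 'rotation': array([-0.28185621,  0.00528955, -1.51575594])}
1.9 [ 0.54651156 -0.21049222  0.22924002] [-1.79754154e+02 -1.37616017e-01  3.09583598e+00] [-0.05576824 -0.03696405  0.05606073 -0.0450138   0.03649325 -0.11133987]
[[324.57199632 287.29045101]
 [412.93663334 287.40863261]
 [236.236383   287.17230823]]
```

Run:
```python
from h import *
c=camera_info('wrist'); c['position']=np.array([0.62552708,-0.21014605,0.38390797]); c['rotation']=np.array([-2.85201672e-01,1.25056736e-03,-1.52114984])
H=ray(c,[(278.97,169.22),(366.52,169.14),(281.46,243.47),(364.2,243.38)],.006)[:,:2]; print(H.mean(0))
v=H[0]+H[1]-H[2]-H[3]; print('yaw',np.degrees(np.arctan2(v[1],v[0])))
b=ray(c,[(323,172),(323.3,253)],0.042); print(b.mean(0))
```

```text
[ 0.54256403 -0.21328777]
yaw 2.8877284566402723
[ 0.54422803 -0.21365431  0.042     ]
```

Call:
{"fn": "arm_command", "kwargs": {"plan": [{"grip":-1,"slide":[0,0,0],"spin":0},{"grip":-1,"slide":[0,0,0],"spin":0}]}}

```text
time: 2.15
tool_pos: [0.5413, -0.2166, 0.2301]
ee_rot: [3.141, 0.001, 0.048]
wrist_force: [0.1, 0.6, 0.1]
width: 0.0937
finger_force: 0.0
```

Call:
{"fn": "arm_command", "kwargs": {"plan": [{"grip":-1,"slide":[0.0037,-0.006,0.07],"spin":0},{"grip":-1,"slide":[0,0,0.07],"spin":0},{"grip":-1,"slide":[0,0,0.07],"spin":0},{"grip":-1,"slide":[0,0,0.07],"spin":0},{"grip":-1,"slide":[0,0,0.06],"spin":0},{"grip":-1,"slide":[0,0,0.036],"spin":0},{"grip":-1,"slide":[0,0,0],"spin":0},{"grip":-1,"slide":[0,0,0],"spin":0}]}}

```text
time: 3.15
tool_pos: [0.5445, -0.2137, 0.044]
ee_rot: [3.14, -0.002, 0.048]
wrist_force: [-0.3, 0.5, -0.1]
width: 0.0939
finger_force: 0.0
```

Call:
{"fn": "arm_command", "kwargs": {"plan": [{"grip":1,"slide":[0,0,0],"spin":0},{"grip":1,"slide":[0,0,0],"spin":0},{"grip":1,"slide":[0,0,0],"spin":0},{"grip":1,"slide":[0,0,0],"spin":0},{"grip":1,"slide":[0,0,0],"spin":0},{"grip":1,"slide":[0,0,0],"spin":0}]}}

```text
time: 3.9
tool_pos: [0.5438, -0.2129, 0.0424]
ee_rot: [3.142, 0.0, 0.049]
wrist_force: [-0.2, 1.0, -0.6]
width: 0.0374
finger_force: 0.0
```

Call:
{"fn": "arm_command", "kwargs": {"plan": [{"grip":1,"slide":[0,0,0],"spin":0},{"grip":1,"slide":[0,0,0],"spin":0},{"grip":1,"slide":[0,0,0],"spin":0},{"grip":1,"slide":[0,0,0],"spin":0}]}}

```text
time: 4.4
tool_pos: [0.5438, -0.2133, 0.0425]
ee_rot: [3.141, -0.0, 0.049]
wrist_force: [-0.0, -1.6, -0.8]
width: 0.0137
finger_force: 30.0
```

Call:
{"fn": "arm_command", "kwargs": {"plan": [{"grip":1,"slide":[0,0,-0.02],"spin":0},{"grip":1,"slide":[0,0,-0.04],"spin":0},{"grip":1,"slide":[0,0,-0.07],"spin":0},{"grip":1,"slide":[0,0,-0.07],"spin":0},{"grip":1,"slide":[0,0,-0.07],"spin":0},{"grip":1,"slide":[0,0,-0.07],"spin":0},{"grip":1,"slide":[0,0,-0.05],"spin":0.5},{"grip":1,"slide":[0,0,-0.03],"spin":0.5},{"grip":1,"slide":[0,0,0],"spin":0.5}]}}

```text
time: 5.52
tool_pos: [0.5439, -0.2126, 0.2537]
ee_rot: [3.142, -0.001, -0.083]
wrist_force: [-0.3, -0.5, -6.6]
width: 0.0134
finger_force: 30.0
```

Call:
{"fn": "arm_command", "kwargs": {"plan": [{"grip":1,"slide":[-0.015,-0.0478,0],"spin":0},{"grip":1,"slide":[-0.025,-0.085,0],"spin":0},{"grip":1,"slide":[-0.03,-0.1,0],"spin":0},{"grip":1,"slide":[-0.03,-0.1,0],"spin":0},{"grip":1,"slide":[-0.03,-0.1,0],"spin":0},{"grip":1,"slide":[-0.03,-0.1,0],"spin":0},{"grip":1,"slide":[-0.03,-0.1,0],"spin":0},{"grip":1,"slide":[-0.03,-0.1,0],"spin":0},{"grip":1,"slide":[-0.025,-0.09,0],"spin":0},{"grip":1,"slide":[-0.016,-0.055,0],"spin":0}]}}

```text
time: 6.78
tool_pos: [0.4473, 0.2379, 0.2516]
ee_rot: [-3.142, 0.003, -0.079]
wrist_force: [-0.2, -0.5, -5.0]
width: 0.0138
finger_force: 30.0
```

Call:
{"fn": "arm_command", "kwargs": {"plan": [{"grip":1,"slide":[0,0,0],"spin":0},{"grip":1,"slide":[0,0,0],"spin":0},{"grip":1,"slide":[0,0,0],"spin":0},{"grip":1,"slide":[0,0,0],"spin":0}]}}

```text
time: 7.28
tool_pos: [0.45, 0.2345, 0.2524]
ee_rot: [3.141, 0.0, -0.084]
wrist_force: [-0.6, -0.5, -5.9]
width: 0.0136
finger_force: 30.0
```

Run:
```python
from h import *
import pickle
o,R=tool(); c=camera_info('wrist'); im=snapshot('wrist')[:,:,::-1]; cv2.imwrite('pics/w2.png',im); pickle.dump(c,open('c2.pkl','wb'))
print(o['time'],o['tool_pos'],np.degrees(o['ee_rot']),o['wrist_force'],o['qvel'].round(3), o['width'])
im=snapshot('top')[:,:,::-1]; cv2.imwrite('pics/top2.png',im)
```

```text
7.275 [0.44995883 0.23449499 0.25243853] [ 1.79989183e+02  5.33499156e-03 -4.79985606e+00] [-0.56121913 -0.5150868  -5.94296546] [ 0.004  0.002 -0.004  0.002 -0.001  0.001] 0.013598712146866317
```

View pics/w2.png

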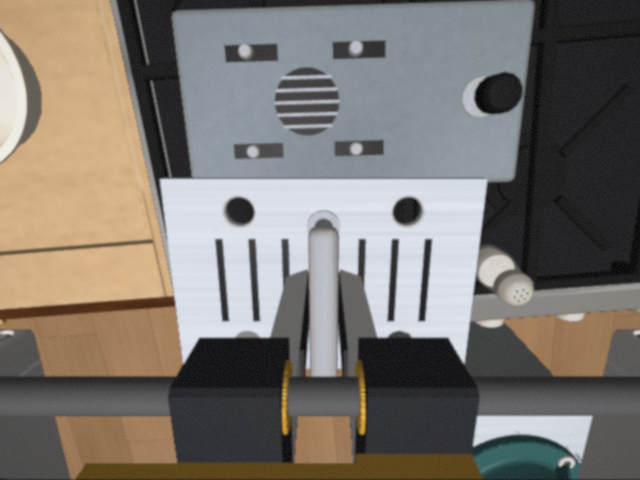

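The wrist view shows stud tips at about (246,52), (356,48), (252,152) and (357,148), with the knob at (497,93). The front holes of the held cover are at (239,211) and (408,211).

Run:
```python
from h import *
import pickle
c=pickle.load(open('c2.pkl','rb')); im=cv2.imread('pics/w2.png'); g=cv2.cvtColor(im,cv2.COLOR_BGR2GRAY)
def cen(u,v,r,f):
    w=g[v-r:v+r+1,u-r:u+r+1].astype(int); m=cv2.moments(f(w).astype(np.uint8),True); return (u-r+m['m10']/m['m00'],v-r+m['m01']/m['m00'])
p=[cen(u,v,8,lambda w:w>140) for u,v in [(246,52),(356,48),(252,152),(357,148)]]
S=ray(c,p,0.081)[:,:2]; print(p,S,'mid',S.mean(0))
v=S[0]+S[1]-S[2]-S[3]; yv=S[0]+S[2]-S[1]-S[3]
print('yaw x',np.degrees(np.arctan2(v[1],v[0])),'yaw y',np.degrees(np.arctan2(-yv[0],yv[1])),'len',np.linalg.norm(v)/2,np.linalg.norm(yv)/2)
h=[cen(u,v,18,lambda w:w<110) for u,v in [(239,211),(408,211)]]
H=ray(c,h,0.2524-0.042+0.006)[:,:2]; d=H[0]-H[1]; print('holes',h,H,'yaw',np.degrees(np.arctan2(-d[0],d[1])),np.linalg.norm(d))
n=d/np.linalg.norm(d); xax=np.array([n[1],-n[0]]); C=H.mean(0)-0.04*xax
o,R=tool(); print('cover centre',C,'in tool',R[:2,:2].T@(C-o['tool_pos'][:2]))
# box corners on deck & knob
B=ray(c,[(173,12),(533,0),(514,181),(191,178)],0.07); print('box',B[:,:2])
print('knob top',ray(c,[(500,90)],0.115)); print('top studs in wrist px',proj(c,[[.5513,.2356,.082]]))
```

```text
[(244.22834645669292, 49.976377952755904), (355.61870503597123, 46.47482014388489), (252.55555555555554, 152.9777777777778), (356.0, 148.5)] [[0.59584495 0.28731455]
 [0.59096654 0.19754633]
 [0.5144694  0.29173634]
 [0.51083764 0.20186466]] mid [0.55302963 0.24461547]
yaw x -3.0976504484809526 yaw y -2.7122735119224286 len 0.0808703873293001 0.0899206800274057
holes [(239.26666666666665, 210.82666666666665), (406.881469115192, 210.69282136894824)] [[0.49258997 0.27652216]
 [0.4853227  0.18782511]] yaw -4.6839898986747555 0.08899426954404165
cover centre [0.44908993 0.23544004] in tool [-0.00097479 -0.00067943]
box [[0.6306347  0.34302706]
 [0.6150654  0.0520198 ]
 [0.46904975 0.05811335]
 [0.4962425  0.35316484]]
knob top [[0.54663918 0.09549516 0.115     ]]
top studs in wrist px [[312.97712617 102.54524158]]
```

Run:
```python
import cv2,numpy as np
a=cv2.imread('pics/top0.png')[190:295,120:280]; b=cv2.imread('pics/scene0.png')[250:370,205:345]
a=cv2.resize(a,None,fx=5,fy=5,interpolation=cv2.INTER_CUBIC)[:300]; a=cv2.imread('pics/top0.png')[195:270,130:270]; a=cv2.resize(a,(700,375),interpolation=cv2.INTER_CUBIC)
cv2.imwrite('pics/crop.png',a)
b=cv2.imread('pics/scene0.png')[255:345,210:350]; cv2.imwrite('pics/cropb.png',cv2.resize(b,(700,450),interpolation=cv2.INTER_CUBIC))
```

```text
(no output)
```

View pics/crop.png

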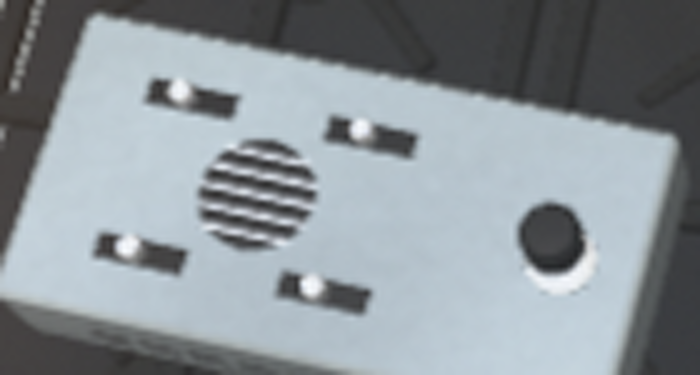

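View pics/cropb.png

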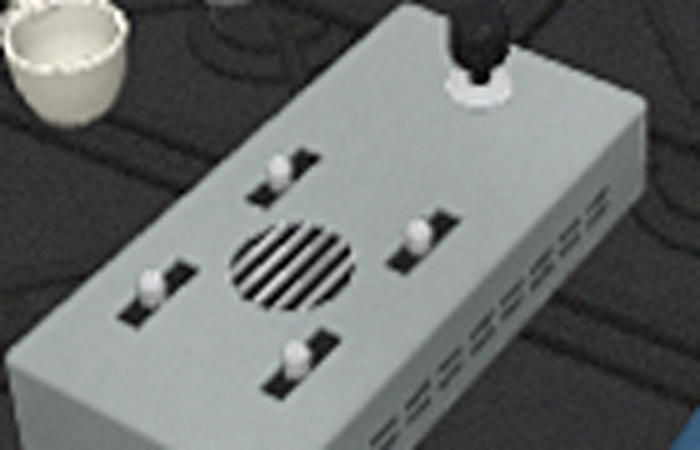

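The enlarged top view puts the stud tips at crop pixels (180,92), (361,129), (128,246) and (313,286), and the knob top at (551,237). The scene crop puts the stud bodies at (279,170), (418,238), (150,290) and (295,360).

Run:
```python
from h import *
def rep(n,S):
    S=S[:,:2]; v=S[0]+S[1]-S[2]-S[3]; y=S[0]+S[2]-S[1]-S[3]
    print(n,S.mean(0).round(4),'yaw',np.degrees([np.arctan2(v[1],v[0]),np.arctan2(-y[0],y[1])]).round(2),np.linalg.norm(v)/2,np.linalg.norm(y)/2)
c=camera_info('top'); f=lambda L,u,v:np.array(L)/5.+[u-.4,v-.4]
rep('top',ray(c,f([(180,92),(361,129),(128,246),(313,286)],130,195),.081)); print(ray(c,f([(551,237)],130,195),.115))
c=camera_info('scene') # order: (+x+y),(+x-y),(-x+y),(-x-y)
rep('scene',ray(c,f([(150,290),(279,170),(295,360),(418,238)],210,255),.077));
```

```text
top [0.5519 0.2422] yaw [-3.1  -2.98] 0.07968100557723144 0.0900769498059772
[[0.5410806 0.0879442 0.115    ]]
scene [0.5516 0.2457] yaw [-3.71 -3.11] 0.0805697273173266 0.09108156014309456
```

Call:
{"fn": "arm_command", "kwargs": {"plan": [{"grip":1,"slide":[0,0,0],"spin":-0.34},{"grip":1,"slide":[0.04,-0.0094,0],"spin":0},{"grip":1,"slide":[0.066,-0.01,0],"spin":0},{"grip":1,"slide":[0.06,-0.01,0.01],"spin":0},{"grip":1,"slide":[0.04,0,0.045],"spin":0},{"grip":1,"slide":[0,0,0.06],"spin":0},{"grip":1,"slide":[0,0,0.06],"spin":0},{"grip":1,"slide":[0,0,0.03],"spin":0},{"grip":1,"slide":[0,0,0.02],"spin":0},{"grip":1,"slide":[0,0,0],"spin":0}]}}

```text
time: 8.62
tool_pos: [0.5534, 0.2445, 0.1399]
ee_rot: [3.141, 0.0, -0.052]
wrist_force: [0.7, 0.6, -5.2]
width: 0.0137
finger_force: 30.0
```

Call:
{"fn": "arm_command", "kwargs": {"plan": [{"grip":1,"slide":[0,0,0],"spin":0},{"grip":1,"slide":[0,0,0],"spin":0},{"grip":1,"slide":[0,0,0],"spin":0}]}}

```text
time: 9.0
tool_pos: [0.5538, 0.2446, 0.1408]
ee_rot: [-3.141, -0.001, -0.053]
wrist_force: [-0.3, 0.8, -5.0]
width: 0.0143
finger_force: 30.0
```

Run:
```python
from h import *
o,R=tool(); print(o['time'],o['tool_pos'],np.degrees(o['ee_rot']),o['wrist_force'],o['qvel'].round(3), o['width'])
```

```text
9.0 [0.55378526 0.24462044 0.14076082] [-1.79976111e+02 -7.66436297e-02 -3.01243259e+00] [-0.25053832  0.79168655 -5.01964674] [ 0.     0.004  0.006  0.002 -0.     0.002] 0.014269334799916242
```

Call:
{"fn": "arm_command", "kwargs": {"plan": [{"grip":1,"slide":[0,0,0.012],"spin":0},{"grip":1,"slide":[0,0,0.012],"spin":0},{"grip":1,"slide":[0,0,0.008],"spin":0},{"grip":1,"slide":[0,0,0.004],"spin":0},{"grip":1,"slide":[0,0,0],"spin":0},{"grip":1,"slide":[0,0,0],"spin":0}]}}

```text
time: 9.75
tool_pos: [0.5536, 0.2446, 0.1222]
ee_rot: [-3.141, -0.001, -0.053]
wrist_force: [0.3, -0.1, -6.0]
width: 0.0136
finger_force: 30.0
```

Call:
{"fn": "arm_command", "kwargs": {"plan": [{"grip":1,"slide":[0,0,0.004],"spin":0},{"grip":1,"slide":[0,0,0.004],"spin":0},{"grip":1,"slide":[0,0,0],"spin":0},{"grip":1,"slide":[0,0,0],"spin":0}]}}

```text
time: 10.25
tool_pos: [0.5534, 0.2445, 0.1179]
ee_rot: [3.141, 0.0, -0.053]
wrist_force: [0.6, 0.4, -6.2]
width: 0.0135
finger_force: 30.0
```

Call:
{"fn": "arm_command", "kwargs": {"plan": [{"grip":1,"slide":[0,0,0.004],"spin":0},{"grip":1,"slide":[0,0,0.004],"spin":0},{"grip":1,"slide":[0,0,0.003],"spin":0},{"grip":1,"slide":[0,0,0.001],"spin":0},{"grip":1,"slide":[0,0,0],"spin":0},{"grip":1,"slide":[0,0,0],"spin":0}]}}

```text
time: 11.0
tool_pos: [0.5534, 0.2445, 0.1125]
ee_rot: [3.142, -0.0, -0.053]
wrist_force: [-1.9, -1.0, -0.9]
width: 0.0136
finger_force: 30.0
```

Call:
{"fn": "arm_command", "kwargs": {"plan": [{"grip":1,"slide":[0,0,0.002],"spin":0},{"grip":1,"slide":[0,0,0],"spin":0},{"grip":1,"slide":[0,0,0],"spin":0}]}}

```text
time: 11.38
tool_pos: [0.5534, 0.2445, 0.1125]
ee_rot: [-3.142, -0.001, -0.053]
wrist_force: [-5.3, -1.3, 5.0]
width: 0.0137
finger_force: 30.0
```

Call:
{"fn": "arm_command", "kwargs": {"plan": [{"grip":-1,"slide":[0,0,0],"spin":0},{"grip":-1,"slide":[0,0,0],"spin":0},{"grip":-1,"slide":[0,0,0],"spin":0},{"grip":-1,"slide":[0,0,0],"spin":0},{"grip":-1,"slide":[0,0,0],"spin":0},{"grip":-1,"slide":[0,0,0],"spin":0},{"grip":-1,"slide":[0,0,0],"spin":0},{"grip":-1,"slide":[0,0,0],"spin":0}]}}

```text
time: 12.38
tool_pos: [0.5535, 0.2445, 0.1109]
ee_rot: [3.142, -0.0, -0.053]
wrist_force: [0.9, -1.1, -0.1]
width: 0.0901
finger_force: 0.0
```

Call:
{"fn": "arm_command", "kwargs": {"plan": [{"grip":-1,"slide":[0,0,-0.03],"spin":0},{"grip":-1,"slide":[0,0,-0.05],"spin":0},{"grip":-1,"slide":[0,0,-0.08],"spin":0},{"grip":-1,"slide":[0,0,-0.08],"spin":0},{"grip":-1,"slide":[-0.05,0.03,-0.04],"spin":0},{"grip":-1,"slide":[-0.05,0.06,0],"spin":0},{"grip":-1,"slide":[-0.02,0.05,0],"spin":0},{"grip":-1,"slide":[0,0,0],"spin":0},{"grip":-1,"slide":[0,0,0],"spin":0},{"grip":-1,"slide":[0,0,0],"spin":0}]}}

```text
time: 13.62
tool_pos: [0.4902, 0.1784, 0.2509]
ee_rot: [-3.141, 0.0, -0.052]
wrist_force: [-0.2, -0.7, 0.8]
width: 0.094
finger_force: 0.0
```

Run:
```python
from h import *
import pickle
o,R=tool(); c=camera_info('wrist'); im=snapshot('wrist')[:,:,::-1]; cv2.imwrite('pics/w3.png',im); pickle.dump(c,open('c3.pkl','wb'))
print(o['time'],o['tool_pos'],np.degrees(o['ee_rot']),o['wrist_force'],o['qvel'].round(3), o['width'])
```

```text
13.625 [0.49023127 0.17844003 0.25093154] [-1.79993056e+02  3.22969283e-03 -2.97503121e+00] [-0.18883302 -0.71785039  0.75731065] [-0.001  0.006  0.004 -0.002  0.     0.001] 0.09400954063199259
```

View pics/w3.png

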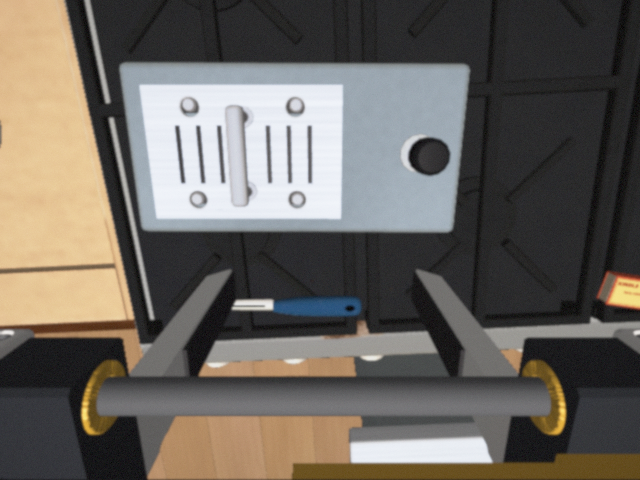

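The cover is flat with all four studs through its holes at (190,106), (295,106), (198,199) and (297,199). The knob top is at about (432,156).

Run:
```python
from h import *
import pickle
c=pickle.load(open('c3.pkl','rb')); im=cv2.imread('pics/w3.png'); g=cv2.cvtColor(im,cv2.COLOR_BGR2GRAY)
k=(g[120:190,395:455]<70).astype(np.uint8); cs,_=cv2.findContours(k,cv2.RETR_EXTERNAL,cv2.CHAIN_APPROX_NONE)
m=max(cs,key=cv2.contourArea); (u,v),r=cv2.minEnclosingCircle(m); p=(395+u,120+v); print(p,r)
K=ray(c,[p],.112)[0]; print('knob',K)
w=g[70:235,130:352]; 
print('from cover', np.array([.5522,.244])+.151*np.array([-np.sin(np.radians(3)),-np.cos(np.radians(3))]))
H=ray(c,[(190,106),(295,106),(198,199),(297,199)],.081)[:,:2]; print('studs',H.mean(0))
o,R=tool(); print((R.T@(K-o['tool_pos'])/.5).round(4))
```

```text
(428.60256576538086, 155.5) 19.912670135498047
knob [0.54595437 0.09379693 0.112     ]
from cover [0.54429727 0.09320694]
studs [0.55237985 0.24402774]
[0.1203 0.1632 0.2774]
```

Call:
{"fn": "arm_command", "kwargs": {"plan": [{"grip":-1,"slide":[0.04,0.055,0],"spin":0},{"grip":-1,"slide":[0.04,0.055,0],"spin":0},{"grip":-1,"slide":[0.0385,0.0535,0.03],"spin":0},{"grip":-1,"slide":[0,0,0.06],"spin":0},{"grip":-1,"slide":[0,0,0.06],"spin":0},{"grip":-1,"slide":[0,0,0.06],"spin":0},{"grip":-1,"slide":[0,0,0.05],"spin":0},{"grip":-1,"slide":[0,0,0.026],"spin":0},{"grip":-1,"slide":[0,0,0],"spin":0},{"grip":-1,"slide":[0,0,0],"spin":0}]}}

```text
time: 14.92
tool_pos: [0.5456, 0.0932, 0.1092]
ee_rot: [-3.141, -0.002, -0.052]
wrist_force: [-0.8, 0.3, 0.4]
width: 0.0943
finger_force: 0.0
```

Call:
{"fn": "arm_command", "kwargs": {"plan": [{"grip":1,"slide":[0,0,0],"spin":0},{"grip":1,"slide":[0,0,0],"spin":0},{"grip":1,"slide":[0,0,0],"spin":0},{"grip":1,"slide":[0,0,0],"spin":0},{"grip":1,"slide":[0,0,0],"spin":0},{"grip":1,"slide":[0,0,0],"spin":0},{"grip":1,"slide":[0,0,0],"spin":0},{"grip":1,"slide":[0,0,0],"spin":0}]}}

```text
time: 15.92
tool_pos: [0.5446, 0.0907, 0.1079]
ee_rot: [3.137, 0.0, -0.053]
wrist_force: [0.4, -6.3, 0.7]
width: 0.029
finger_force: 30.0
```

Call:
{"fn": "arm_command", "kwargs": {"plan": [{"grip":1,"slide":[0,0.005,0],"spin":0},{"grip":1,"slide":[0,0,-0.008],"spin":0},{"grip":1,"slide":[0,0,-0.008],"spin":0},{"grip":1,"slide":[0,0,-0.008],"spin":0},{"grip":1,"slide":[0,0,-0.006],"spin":0},{"grip":1,"slide":[0,0,0],"spin":0},{"grip":1,"slide":[0,0,0],"spin":0}]}}

```text
time: 16.8
tool_pos: [0.5445, 0.0905, 0.123]
ee_rot: [3.141, 0.0, -0.053]
wrist_force: [1.6, -0.1, -4.6]
width: 0.0291
finger_force: 30.0
```

Call:
{"fn": "arm_command", "kwargs": {"plan": [{"grip":1,"slide":[0,0,-0.002],"spin":0},{"grip":1,"slide":[0,0,0],"spin":0},{"grip":1,"slide":[0,0,0],"spin":0}]}}

```text
time: 17.18
tool_pos: [0.5445, 0.0905, 0.123]
ee_rot: [3.142, 0.001, -0.053]
wrist_force: [4.0, -0.1, -11.8]
width: 0.0288
finger_force: 30.0
```

Call:
{"fn": "arm_command", "kwargs": {"plan": [{"grip":1,"slide":[0,0,0.008],"spin":0},{"grip":1,"slide":[0,0,0.008],"spin":0},{"grip":1,"slide":[0,0,0.008],"spin":0},{"grip":1,"slide":[0,0,0.008],"spin":0},{"grip":1,"slide":[0,0,0.003],"spin":0},{"grip":1,"slide":[0,0,0],"spin":0},{"grip":1,"slide":[0,0,0],"spin":0}]}}

```text
time: 18.05
tool_pos: [0.5447, 0.0905, 0.1078]
ee_rot: [3.142, -0.001, -0.053]
wrist_force: [-4.4, -1.0, 8.6]
width: 0.029
finger_force: 30.0
```

Call:
{"fn": "arm_command", "kwargs": {"plan": [{"grip":1,"slide":[0,0,0.002],"spin":0},{"grip":1,"slide":[0,0,0],"spin":0},{"grip":1,"slide":[0,0,0],"spin":0}]}}

```text
time: 18.42
tool_pos: [0.5447, 0.0905, 0.1078]
ee_rot: [3.142, -0.001, -0.053]
wrist_force: [-5.5, -1.2, 10.7]
width: 0.0289
finger_force: 30.0
```

Call:
{"fn": "arm_command", "kwargs": {"plan": [{"grip":-1,"slide":[0,0,0],"spin":0},{"grip":-1,"slide":[0,0,0],"spin":0},{"grip":-1,"slide":[0,0,0],"spin":0},{"grip":-1,"slide":[0,0,0],"spin":0},{"grip":-1,"slide":[0,0,0],"spin":0},{"grip":-1,"slide":[0,0,0],"spin":0},{"grip":-1,"slide":[0,0,0],"spin":0}]}}

```text
time: 19.3
tool_pos: [0.5446, 0.0905, 0.1055]
ee_rot: [3.142, -0.0, -0.053]
wrist_force: [0.6, 0.3, -0.4]
width: 0.0933
finger_force: 0.0
```

Call:
{"fn": "arm_command", "kwargs": {"plan": [{"grip":-1,"slide":[0,0,-0.03],"spin":0},{"grip":-1,"slide":[0,0,-0.06],"spin":0},{"grip":-1,"slide":[0,0,-0.06],"spin":0},{"grip":-1,"slide":[0,0,-0.06],"spin":0},{"grip":-1,"slide":[-0.05,0,-0.06],"spin":0},{"grip":-1,"slide":[-0.06,0,0],"spin":0},{"grip":-1,"slide":[0,0,0],"spin":0},{"grip":-1,"slide":[0,0,0],"spin":0},{"grip":-1,"slide":[0,0,0],"spin":0}]}}

```text
time: 20.42
tool_pos: [0.4902, 0.0933, 0.24]
ee_rot: [3.141, 0.001, -0.053]
wrist_force: [-0.0, 0.0, -0.6]
width: 0.0939
finger_force: 0.0
```

Run:
```python
from h import *
o,R=tool(); print(o['time'],o['tool_pos'],o['wrist_force'])
a=snapshot('scene')[:,:,::-1]; cv2.imwrite('pics/w4.png',a[150:390,180:420].repeat(2,0).repeat(2,1))
```

```text
20.425 [0.49023108 0.09330385 0.24004031] [-0.00477379  0.03496926 -0.64316515]
```

View pics/w4.png

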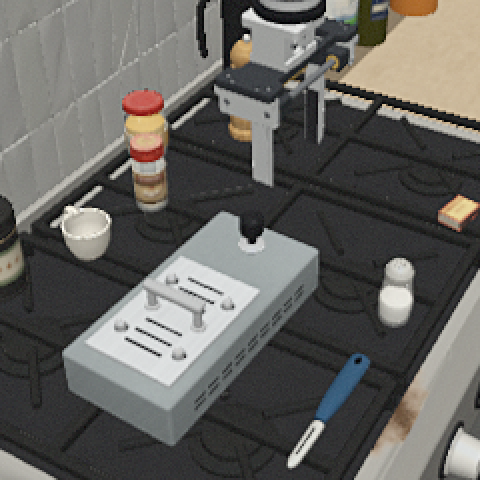

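The cover lies flat with the studs showing at crop pixels (172,280), (228,305), (121,327) and (179,354). The knob is down at (251,225), the other things are in place and the gripper is clear.

```bash
python3 -c "
from bench import ticket; print(ticket.close_job())"
```

```text
the job is handed in; nothing more can be done
None
```

The cover is home and flat on its four studs and released; the fan knob was pulled out to its stop (about 15 mm) and pushed fully back in, nothing else was moved, and the job was handed in at about 20 s of the 58 s allowed.

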